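# Lubricate a tapered sleeve in the flap-covered well

### The job

Swing the nickel flap of the lubricating box open past upright, and stand the tapered sleeve wide end down over the sprung cone in the well, so that it sits there loosely: do not drop it in or push it down, or the tapers wedge. With the sleeve let go and the flap still open, press the cap of the fixed canister right down and let it spring back up, then close the flap fully over the sleeve. Leave the plain straight tube and the other things on the shelf where they are.

Things in the scene. Friction and masses are not known exactly. Their poses are not given: they have to be found in the camera images.
- box: Grey open-topped steel box fixed to the shelf, 132 (x) x 148 (y) x 100 mm high, walls 6 mm and floor 6 mm thick; its well is 120 x 136 mm inside and 94 mm deep. Origin: centre of its underside; z up, its own x points from the front (robot side, where the flap's bar is) to the hinge side, y to the left along the hinge. It may be moved and turned between runs.
- flap (a joint): Hinge of the nickel-plated flap that covers the box, in rad: 0 closed (lying level on the rim), 1.57 upright, 1.8 the open stop (leaning away from the robot). A stiff hinge: the flap stays where it is left; about 3 N at the bar lifts it. It starts closed or a little ajar.
- flap_bar (a point): Middle of the round bar at the free edge of the flap: bar 10 mm thick, 100 mm long, parallel to the hinge (box y), carried on two arms 100 mm apart, 46 mm out from the flap's edge and, when closed, 48 mm in front of the box's front wall (centre line to wall). Clear space on both sides of the bar, above and below. It can be pinched from above and turns between the pads as the flap swings.
- flap_hinge (a point): Middle of the flap's hinge line, at the far top edge of the box, 104 mm above the shelf. The bar swings on a circle of 180 mm radius about it; at joint 0 the bar is level with it on the robot side (box -x), at 1.57 straight above it.
- sleeve: Loose brass tapered sleeve, open at both ends, 68 mm tall, about 0.2 kg, standing wide end down. Outside 67 mm in diameter over the first 6 mm, tapering to 46 mm at 48 mm height, then a straight neck 46 mm in diameter from 48 to 68 mm height; wall 4.5 mm, bore 58 mm at the foot. Origin: centre of its foot, z up along its axis.
- nest_seat (a point): The point on the cone's axis where the sleeve's origin lies when it sits loosely on the cone. The dark steel cone stands upright in the middle of the well: 40 mm tall, 62 mm diameter at its base, 42 mm across its flat top, which is 32 mm above this point. With no load the point is 26 mm above the shelf, so that the sleeve's top ends 7 mm below the closed flap. The point goes down with the cone.
- nest (a joint): How far the cone is pushed down on its soft spring, m: 0 free, about 0.001 to 0.002 under the sleeve's own weight, 1.5 N per mm. Beyond 0.010 the tapers count as wedged (about 15 N altogether; a fall from a few centimetres does it too); stop at 0.012.
- cap (a joint): How far the canister's cap is pressed down, m: 0 up, 0.008 fully down at the stop. A spring returns it: 1.5 N starts it, 5.5 N brings it to the stop. It counts as pressed right down beyond 0.006.
- cap_top (a point): Centre of the flat top of the sprung nozzle cap: round, grey, 36 mm in diameter, 24 mm tall, with a small spout towards the box; 170 mm above the shelf when up. It sits on an aluminium canister 66 mm in diameter clamped to the shelf on the left (+y) of the box, and is pressed straight down.
- spacer: Bystander: plain straight brass tube, 48 mm in diameter, 65 mm tall, standing. It and the sleeve swap places between runs. Origin: centre of its foot.
- bolt: Bystander: stainless carriage bolt with a square nut, 128 mm long, 30 mm high, lying behind the box. Origin: under its middle.
- gasket: Bystander: flat aged copper ring, 90 mm in diameter, 5 mm thick, lying. Origin: centre of its underside.
- ratchet: Bystander: chrome ratchet handle, about 205 mm long, 36 mm high at its head, lying on the left. Origin: under its middle.

How it is judged:
On the way, in this order (a step that is already met when the one before it is completed fails the run):
1. the flap is swung open past upright (value of joint flap above 1.57 rad), for 0.1 s.
2. the sleeve sits loosely on the cone, let go, with the flap open (horizontal distance between sleeve and nest_seat below 0.006 m and distance between sleeve and nest_seat below 0.008 m and angle between sleeve's own z axis and vertical below 0.12 rad and contact force between the fingers and sleeve below 0.05 N and linear speed of sleeve below 0.05 m/s and value of joint flap above 1.4 rad), for 0.2 s.
3. the cap is pressed right down while the sleeve sits on the cone and the flap is open (horizontal distance between sleeve and nest_seat below 0.006 m and distance between sleeve and nest_seat below 0.008 m and angle between sleeve's own z axis and vertical below 0.12 rad and value of joint cap above 0.006 m and value of joint flap above 1.4 rad), for 0.05 s.
4. the cap is let back up, the flap still open (value of joint cap below 0.0015 m and value of joint flap above 1.2 rad), for 0.1 s.
At the end, for the whole second after the job is handed in: The flap is closed (within 0.05 rad), with the sleeve at rest under it on the cone, upright within 0.12 rad, within 6 mm of the cone's axis and 8 mm of its loose seat; the cap is up (within 1.5 mm) (horizontal distance between sleeve and nest_seat below 0.006 m and distance between sleeve and nest_seat below 0.008 m and angle between sleeve's own z axis and vertical below 0.12 rad and value of joint flap below 0.05 rad and value of joint cap below 0.0015 m and linear speed of sleeve below 0.02 m/s); the robot touches nothing.
It fails at once if the cone is pushed down more than 10 mm: the tapers are wedged (value of joint nest above 0.01 m).
It fails at once if the spacer is moved more than 25 mm (distance of spacer from where it was at the start of the episode above 0.025 m).
It fails at once if the bolt is moved more than 25 mm (distance of bolt from where it was at the start of the episode above 0.025 m).
It fails at once if the gasket is moved more than 25 mm (distance of gasket from where it was at the start of the episode above 0.025 m).
It fails at once if the ratchet is moved more than 25 mm (distance of ratchet from where it was at the start of the episode above 0.025 m).
It also fails if it takes over 72 s, if anything falls off the work surface, if the arm or the gripper's body presses on something with over 40 N, if the wrist force passes 120 N, or if a joint passes its speed limit or range.

### The arm

A 6-joint arm with a two-finger parallel gripper is mounted at the origin on the work surface. World frame = base frame: x ahead of the robot, y to its left, z up, the work surface at z = 0. Lengths are in m, angles in rad, forces in N, time in s.
With the tool pointing down it reaches from about 0.3 to 0.85 m from the base axis. Payload 5.4 kg.
Tool frame: the origin (TCP) lies on the mounting face of the last link; the fingertips stand 173 mm ahead of it and the grasp point (between the pads) lies arm.grip_point_offset ahead of it (arm.grip_point_offset is the distance from the TCP to the grasp point, in m); z points along the fingers, y is the line along which they close (so a half turn about z gives the same grasp; the last joint's range is limited). The gripper opens to 85 mm and grips with 20 to 120 N. Pads are 22 mm wide; open, the fingers measure 114 mm over their backs; the gripper's body (76 mm by 85 mm) begins 54 mm behind the grasp point. The pads swing forward as they close: fully open they stand 13 mm farther back than shut.
Start: joints at [-1.496, 0.158, 1.597, -0, 1.386, -0.21], TCP at [0.162, -0.552, 0.405] pointing down, gripper open.
Joint ranges: [-2.91, 2.91], [-0.94, 2.29], [0.18, 2.7], [-1.29, 4.43], [0.17, 2.64], [-3, 3]. Speed limits (rad/s): [2.57, 2.57, 3.14, 3.14, 3.14, 3.14].

### API

Orientations are given as [roll, pitch, yaw] about the fixed x, y, z axes, in that order (R = Rz(yaw) Ry(pitch) Rx(roll)).
In Python, from bench import arm gives the robot as it stands. The module is installed in compiled form; this text tells all that it offers.
- The arm moves only by the tool carry_out, never from a script. Its argument "series" is a list that holds one entry, the list of rows, each a list of 7 numbers: the shift along the world's x, y, z in cm, then the turn, a rotation vector about the world's x, y, z in rad, then the finger opening in cm, from 0 to 8.54. A call has 1 to 8 rows; each row is the pose to reach, as a shift and turn from the pose commanded when the call began; what a row does not reach only later rows make up. A row lasts 1/10 s, in which the tool goes at most 50 mm and 8.59 degrees, less where a joint would pass 70% of its speed; a pose out of reach is approached as far as the arm can. A call with a gripper value outside its range is refused whole. The fingers move at their own pace and stop on an object; "grip_force" is the grip in N (left out, the last holds). Time passes only in rows, so rows that repeat a pose let the fingers close. It gives the time, the measured TCP pose, the force, the opening and the grip force at its end, in the units of the state.
- arm.get_obs(): the state, without advancing time (a new reading comes with each control period).
- arm.get_image(name): name is "side" or "top" or "wrist"; returns the picture (384x512x3 uint8, red, green, blue); there is no depth.
- arm.calibration(name): a dict with "fovy" (degrees; the focal length in pixels is half the picture's height over the tangent of half this angle, whatever the lens; pixels are square), "cx", "cy" (the principal point, pixels), "distortion" ([k1, k2, p1, p2, k3] as OpenCV has them; the pictures are not rectified), "extrinsics" (4x4, takes a point from camera to world coordinates). Camera axes: x right, y up, looking along -z (the intrinsics and any distortion apply to the point x, -y, -z); pixel columns grow to the right and rows downward; lengths in m; the calibration is good to about 2 mm. A picture is of the moment at which its call begins: read the wrist's pose just before it. calibration takes no time and is no camera call; for the wrist camera it gives the pose at the moment of the call.
- arm.sign_off(): hands the job in; it is judged then, once.
Trained networks look in the newest picture that a camera, given by its name, has taken for a name from the list of things; names that differ only in an ending like _2 or _b are one class to them, and where a whole thing is asked for, a point or a joint stands for the part that bears it (a point fixed in the world has none). Each returns a list of dicts, best first, with "p" (0 to 1); they miss things now and then, are a little off and sometimes report something else, mostly with a low value. They report only what shows in the picture. A call takes as long as a camera call.
- arm.silhouettes(camera, target): "mask" (384x512 bool, what is visible of it) and "pixel" ([row, column] in pixels, amid what is visible of it).
The state is a dict: "t": time; "joint_pos": joint angles; "joint_vel": joint speeds; "tau": joint torques, N m; "ee_pos": TCP position; "tcp_rot": TCP orientation; "ft_force": force on the tool from outside, world axes, zero at the start; "wrist_torque": the same for the moment, N m; "gripper_width": finger opening in m; "gripper_force": force on a finger pad.
Only numpy, scipy, OpenCV 4.12 (cv2) and the standard library are available. Lean on these libraries where they do the work, as an engineer would, in place of code of your own. Each camera call takes 0.05 s, during which the arm holds its last target. There are 200 camera calls.

## Working session

There is one attempt and no reset: what is moved stays moved. The work goes in short steps, Python scripts to look and compute and a tool call to move; the robot and the scene stay as the last step left them, time stands still between calls to the robot, and variables do not carry over. Pictures are saved under pics/ and viewed, at most 10 in all, crops included, and the job is handed in when it is done.

Besides the shell and the picture viewer there is one more tool, called after "Emit:" by a JSON object that holds its "fn" and its "kwargs", one argument or row to a line. carry_out: Moves the arm, as the interface text tells. Its arguments: {"type":"object","properties":{"series":{"type":"array","items":{"type":"array","items":{"type":"array","items":{"type":"number"}}}},"grip_force":{"type":"number"}},"required":["series"]}

```bash
mkdir -p pics; cat > h.py <<'E'
import numpy as np, cv2
from bench import arm
def K(c):
    f=192/np.tan(np.radians(c["fovy"])/2); return np.array([[f,0,c["cx"]],[0,f,c["cy"]],[0,0,1.]])
def ray(name,px,c=None):
    """px: [row,col] -> origin, dir in world"""
    c=c or arm.calibration(name); T=np.array(c["extrinsics"])
    u=cv2.undistortPoints(np.array([[[px[1],px[0]]]],float),K(c),np.array(c["distortion"]))[0,0]
    d=T[:3,:3]@np.array([u[0],-u[1],-1]); return T[:3,3],d
def atz(name,px,z,c=None):
    o,d=ray(name,px,c); return o+d*(z-o[2])/d[2]
def proj(name,P,c=None):
    c=c or arm.calibration(name); T=np.array(c["extrinsics"])
    p=(np.atleast_2d(P)-T[:3,3])@T[:3,:3]; p=p*[1,-1,-1]
    uv=cv2.projectPoints(p.reshape(-1,1,3),np.zeros(3),np.zeros(3),K(c),np.array(c["distortion"]))[0][:,0]
    return uv[:,::-1]
def save(img,fn,s=1.5): cv2.imwrite(fn,cv2.resize(img[:,:,::-1],None,fx=s,fy=s))
E
python3 - <<'E'
from h import *
np.set_printoptions(precision=4,suppress=True)
o=arm.get_obs();print(o["t"],o["ee_pos"],o["tcp_rot"],arm.grip_point_offset)
for n in ["top","side"]:
    im=arm.get_image(n); save(im,f"pics/{n}0.png"); c=arm.calibration(n)
    print(n,c["fovy"],c["distortion"],np.array(c["extrinsics"]).tolist())
    for t in ["box","flap","flap_bar","sleeve","spacer","cap_top","bolt","gasket","ratchet","nest"]:
        for r in arm.silhouettes(n,t)[:2]:
            m=r["mask"]; ys,xs=np.nonzero(m)
            print(t,round(r["p"],2),np.round(r["pixel"],1),m.sum(),ys.min(),ys.max(),xs.min(),xs.max(), atz(n,r["pixel"],0.0 if t in("bolt","gasket","ratchet") else .068)[:2])
E
```

```text
0.0 [ 0.1615 -0.5515  0.4037] [-3.1397 -0.0004  0.2848] 0.1547
top 43.288031898729386 [-0.1361  0.      0.      0.      0.    ] [[-0.0256316725131327, 0.9887835100527035, -0.1471400272258856, 0.42349975217332136], [-0.9996332084967321, -0.026639042696054212, -0.004879536327023626, 0.09042449653036105], [-0.00874447452443303, 0.14696098683695832, 0.9891036358810934, 1.3021770115615003], [0.0, 0.0, 0.0, 1.0]]
box 0.66 [197.4 270.8] 3742 162 237 240 306 [0.5782 0.055 ]
flap 0.79 [190.8 270.6] 3310 163 237 242 306 [0.5954 0.055 ]
flap_bar 0.56 [195.7 276.2] 3369 163 236 242 305 [0.5823 0.041 ]
sleeve 0.86 [190.6 385.9] 407 179 203 374 400 [ 0.5877 -0.2446]
sleeve 0.64 [129.7 352.2] 334 126 156 339 370 [ 0.7523 -0.1656]
spacer 0.68 [206.8 207.1] 234 199 213 196 218 [0.5582 0.2193]
spacer 0.67 [240.4 388.7] 301 238 255 377 399 [ 0.4588 -0.244 ]
cap_top 0.61 [207.3 207.7] 202 199 213 197 217 [0.5569 0.2177]
bolt 0.56 [139.7 271. ] 281 123 164 266 277 [0.7473 0.0475]
gasket 0.67 [151.5 356.8] 339 127 156 339 370 [ 0.708  -0.1888]
ratchet 0.68 [223.3 117.3] 601 191 263 99 129 [0.5264 0.4735]

[... 269 characters left out ...]
2753158207, 0.7663738162986228, 0.8648190011155013], [0.0, 0.0, 0.0, 1.0]]
box 0.93 [216.7 260.9] 3898 183 257 215 296 [0.5879 0.0533]
box 0.54 [280.2 349.7] 474 273 306 325 359 [ 0.7409 -0.1895]
flap 0.75 [211.5 260.2] 2419 185 231 214 296 [0.5911 0.0708]
flap_bar 0.89 [209.3 259.7] 2335 184 231 215 294 [0.592  0.0785]
flap_bar 0.28 [333.  300.9] 585 317 349 288 314 [ 0.582  -0.2733]
sleeve 0.72 [336.3 301.1] 588 317 349 288 315 [ 0.5799 -0.2802]
cap_top 0.68 [160.6 231.6] 163 150 165 225 237 [0.5614 0.2865]
bolt 0.69 [215.8 313.3] 273 209 222 293 327 [0.7543 0.057 ]
gasket 0.82 [278.5 350.9] 289 274 306 325 358 [ 0.7733 -0.1611]
gasket 0.66 [157.1 232.2] 163 150 164 225 237 [0.5793 0.3678]
```

```bash
python3 - <<'E'
import cv2
a=cv2.imread("pics/top0.png");b=cv2.imread("pics/side0.png")
a=cv2.resize(a[160:400,270:630],(800,533),interpolation=cv2.INTER_CUBIC);cv2.imwrite("pics/top0c.png",a)
b=cv2.resize(b[200:560,270:570],(667,600*1),interpolation=cv2.INTER_CUBIC)
cv2.imwrite("pics/side0c.png",cv2.resize(b,(500,600)))
E
```

```text
(no output)
```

View pics/top0c.png

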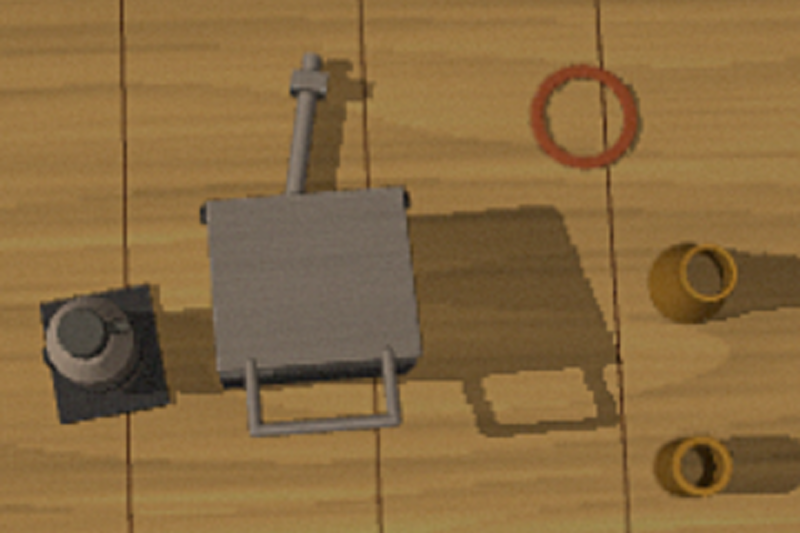

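View pics/side0c.png

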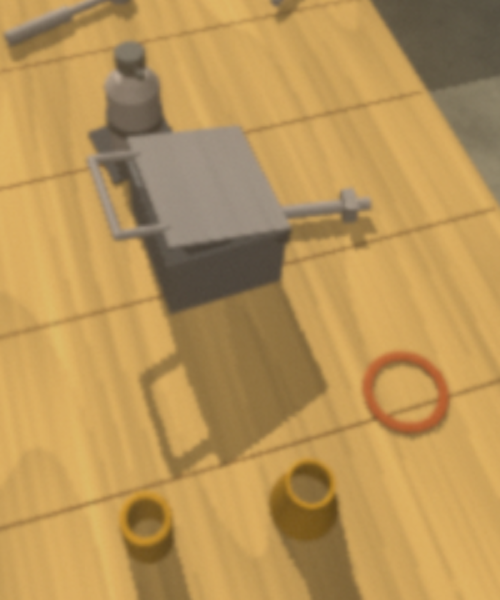

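The top view shows the flap nearly closed, bar at the bottom edge (crop ends 250,432 / 398,424), the canister to its left (cap 82,332), the sleeve at right (top ring 708,274) and the spacer below it (702,466). The side view agrees, and the flap looks slightly ajar.

```bash
cat >> h.py <<'E'
def tri(pa,pb,a="top",b="side"):
    o1,d1=ray(a,pa);o2,d2=ray(b,pb)
    s,t=np.linalg.lstsq(np.c_[d1,-d2],o2-o1,rcond=None)[0]
    p,q=o1+s*d1,o2+t*d2; return (p+q)/2,np.linalg.norm(p-q)
E
python3 - <<'E'
from h import *
np.set_printoptions(precision=4,suppress=True)
T=lambda x,y:(106.67+.3*y,180+.3*x)
S=lambda x,y:(133.33+.4*y,180+.4*x)
for n,a,b in [("barL",(252,432),(92,160)),("barR",(398,424),(117,236)),("flapFL",(217,363),(133,139)),("flapFR",(418,360),(168,246)),("flapBL",(209,200),(240,128)),("flapBR",(405,190),(288,236)),("sleeve",(708,274),(311,484)),("spacer",(702,466),(148,520)),("cap",(82,332),(130,52))]:
    print(n,*tri(T(*a),S(*b)))
print("z-based: sleeve",atz("top",T(708,274),.068),atz("side",S(311,484),.068),"cap",atz("top",T(82,332),.17),atz("side",S(130,52),.17))
print("hinge", atz("top",T(209,200),.104),atz("top",T(405,190),.104))
E
```

```text
barL [0.4778 0.0962 0.1415] 0.0030415807367611203
barR [ 0.4805 -0.0082  0.1482] 0.003361191628878476
flapFL [0.5284 0.1205 0.1309] 0.0015841073821447535
flapFR [ 0.527  -0.0256  0.1358] 0.0032105919972090814
flapBL [0.654  0.1245 0.1029] 0.0002759129607021528
flapBR [ 0.6582 -0.0247  0.0963] 0.0012389529860494714
sleeve [ 0.5932 -0.2626  0.067 ] 0.002560296546930809
spacer [ 0.4449 -0.2499  0.0613] 0.0032404899813540016
cap [0.5499 0.2147 0.1679] 0.0022847676849579177
z-based: sleeve [ 0.5918 -0.2621  0.068 ] [ 0.5943 -0.263   0.068 ] cap [0.5485 0.2145 0.17  ] [0.5507 0.2126 0.17  ]
hinge [0.6536 0.1244 0.104 ] [ 0.6573 -0.024   0.104 ]
```

Emit:
{"fn": "carry_out", "kwargs": {
  "series": [
    [[31.8, 59.6, -2.5, 0, 0, 1.312, 4], [31.8, 59.6, -2.5, 0, 0, 1.312, 4], [31.8, 59.6, -2.5, 0, 0, 1.312, 4], [31.8, 59.6, -2.5, 0, 0, 1.312, 4], [31.8, 59.6, -2.5, 0, 0, 1.312, 4], [31.8, 59.6, -2.5, 0, 0, 1.312, 4], [31.8, 59.6, -2.5, 0, 0, 1.312, 4], [31.8, 59.6, -2.5, 0, 0, 1.312, 4]]
  ]
}}

```text
t: 1.9
ee_pos: [0.3501, -0.1973, 0.3902]
tcp_rot: [3.141, 0.001, 1.49]
ft_force: [1.0, -2.0, -0.1]
gripper_width: 0.0402
gripper_force: 0.0
```

Emit:
{"fn": "carry_out", "kwargs": {
  "series": [
    [[12.9, 24.1, -1, 0, 0, 0.107, 4], [12.9, 24.1, -1, 0, 0, 0.107, 4], [12.9, 24.1, -1, 0, 0, 0.107, 4], [12.9, 24.1, -1, 0, 0, 0.107, 4], [12.9, 24.1, -1, 0, 0, 0.107, 4], [12.9, 24.1, -1, 0, 0, 0.107, 4], [12.9, 24.1, -1, 0, 0, 0.107, 4], [12.9, 24.1, -1, 0, 0, 0.107, 4]]
  ]
}}

```text
t: 2.7
ee_pos: [0.4786, 0.0419, 0.3798]
tcp_rot: [-3.141, 0.0, 1.593]
ft_force: [1.0, 0.4, 0.5]
gripper_width: 0.0401
gripper_force: 0.0
```

```bash
python3 - <<'E'
from h import *
np.set_printoptions(precision=4,suppress=True)
o=arm.get_obs();print(o["t"],o["ee_pos"],o["tcp_rot"])
c=arm.calibration("wrist");im=arm.get_image("wrist")
for q in [(.4778,.0962,.145),(.4805,-.0082,.145)]:
    r,cc=proj("wrist",[q],c)[0]; print(r,cc)
    im=im.copy(); cv2.circle(im,(int(cc),int(r)),3,(255,0,0),1)
save(im,"pics/w1.png")
E
```

```text
2.7 [0.4786 0.0419 0.3798] [-3.141   0.0005  1.593 ]
130.3585267587053 254.4119334084716
270.458730159293 254.7768997789656
```

View pics/w1.png

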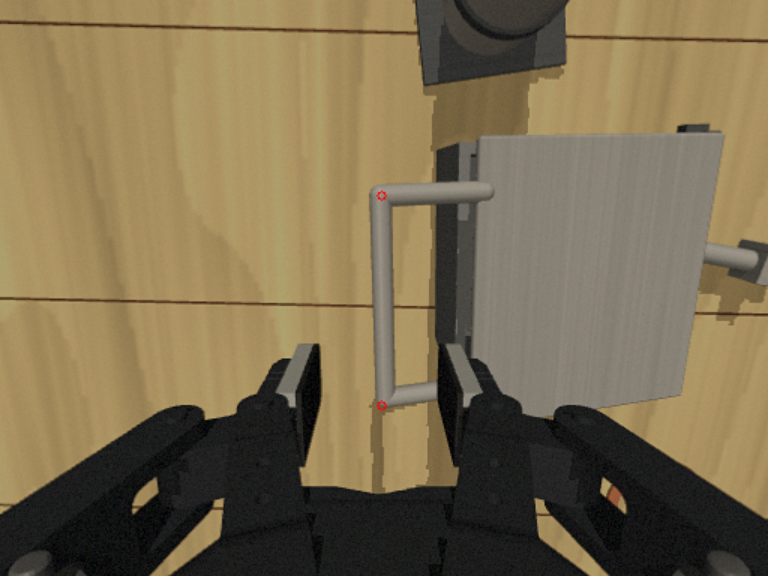

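The wrist view shows the bar centred between the open pads. Its ends are at (382,196) and (382,405), where my estimate put them. I'll descend and pinch.

Emit:
{"fn": "carry_out", "kwargs": {
  "series": [
    [[0, 0.2, -4, 0, 0, 0, 4], [0, 0.2, -8, 0, 0, 0, 4], [0, 0.2, -8, 0, 0, 0, 4], [0, 0.2, -8, 0, 0, 0, 0.5], [0, 0.2, -8, 0, 0, 0, 0.5], [0, 0.2, -8, 0, 0, 0, 0.5], [0, 0.2, -8, 0, 0, 0, 0.5], [0, 0.2, -8, 0, 0, 0, 0.5]]
  ],
  "grip_force": 30
}}

```text
t: 3.55
ee_pos: [0.4795, 0.0434, 0.3013]
tcp_rot: [3.138, 0.002, 1.592]
ft_force: [2.8, -4.9, 1.5]
gripper_width: 0.0084
gripper_force: 29.1
```

Emit:
{"fn": "carry_out", "kwargs": {
  "series": [
    [[0.72, 0.02, 2.3, 0, 0, 0, 0.5], [1.7, 0.04, 4.42, 0, 0, 0, 0.5], [2.96, 0.08, 6.4, 0, 0, 0, 0.5], [4.46, 0.12, 8.19, 0, 0, 0, 0.5], [6.17, 0.16, 9.78, 0, 0, 0, 0.5], [8.08, 0.21, 11.13, 0, 0, 0, 0.5], [10.15, 0.26, 12.22, 0, 0, 0, 0.5], [12.34, 0.32, 13.04, 0, 0, 0, 0.5]]
  ]
}}

```text
t: 4.35
ee_pos: [0.6021, 0.0483, 0.4322]
tcp_rot: [-3.14, -0.003, 1.593]
ft_force: [-4.2, 4.0, 3.4]
gripper_width: 0.0086
gripper_force: 30.0
```

Emit:
{"fn": "carry_out", "kwargs": {
  "series": [
    [[2.28, 0.06, 0.52, 0, 0, 0, 0.5], [4.61, 0.12, 0.75, 0, 0, 0, 0.5], [6.94, 0.18, 0.67, 0, 0, 0, 0.5], [8.5, 0.22, 0.46, 0, 0, 0, 0.5], [8.5, 0.22, 0.46, 0, 0, 0, 0.5], [8.5, 0.22, 0.46, 0, 0, 0, 3.5], [8.5, 0.22, 0.46, 0, 0, 0, 3.5], [8.5, 0.22, 0.46, 0, 0, 0, 3.5]]
  ]
}}

```text
t: 5.15
ee_pos: [0.6869, 0.0491, 0.4347]
tcp_rot: [-3.141, -0.0, 1.591]
ft_force: [-1.4, -0.2, 0.7]
gripper_width: 0.035
gripper_force: 0.0
```

Emit:
{"fn": "carry_out", "kwargs": {
  "series": [
    [[0, 0, 4.5, 0, 0, 0, 3.5], [-2, 0, 5, 0, 0, -0.15, 3.5], [-20, -0.4, 1, 0, 0, -1.565, 8.5], [-20, -0.4, 1, 0, 0, -1.565, 8.5], [-20, -0.4, 1, 0, 0, -1.565, 8.5], [-20, -0.4, 1, 0, 0, -1.565, 8.5], [-20, -0.4, 1, 0, 0, -1.565, 8.5], [-20, -0.4, 1, 0, 0, -1.565, 8.5]]
  ]
}}

```text
t: 5.95
ee_pos: [0.4856, 0.0452, 0.4445]
tcp_rot: [-3.141, 0.0, 0.535]
ft_force: [0.4, -0.9, 0.3]
gripper_width: 0.0851
gripper_force: 0.0
```

Emit:
{"fn": "carry_out", "kwargs": {
  "series": [
    [[0, 0, 0, 0, 0, -0.52, 8.5], [0, 0, 0, 0, 0, -0.52, 8.5], [0, 0, 0, 0, 0, -0.52, 8.5], [0, 0, 0, 0, 0, -0.52, 8.5], [0, 0, 0, 0, 0, -0.52, 8.5]]
  ]
}}

```text
t: 6.45
ee_pos: [0.4868, 0.0451, 0.4449]
tcp_rot: [-3.142, 0.0, 0.021]
ft_force: [-0.1, 0.6, -0.1]
gripper_width: 0.085
gripper_force: 0.0
```

```bash
python3 - <<'E'
from h import *
np.set_printoptions(precision=4,suppress=True)
o=arm.get_obs();print(o["t"],o["ee_pos"],o["tcp_rot"])
c=arm.calibration("wrist");print(np.array(c["extrinsics"]));im=arm.get_image("wrist").copy()
np.save("pics/w2.npy",im)
y=.026;X=np.array([np.cos(y),np.sin(y),0]);C=np.array([.655,.050,0])-.066*X
Y=np.array([-X[1],X[0],0])
t=np.linspace(0,2*np.pi,60)
def draw(P,col):
    for r,cc in proj("wrist",P,c): 
        if 0<=r<384 and 0<=cc<512: im[int(round(r)),int(round(cc))]=col
draw([C+[.021*np.cos(a),.021*np.sin(a),.058] for a in t],(255,0,0))
draw([C+[.031*np.cos(a),.031*np.sin(a),.018] for a in t],(255,0,0))
for z in (.1,):
  for h,w in ((.060,.068),(.066,.074)):
    q=[C+sx*h*X+sy*w*Y+[0,0,z] for sx,sy in((-1,-1),(-1,1),(1,1),(1,-1),(-1,-1))]
    for a,b in zip(q,q[1:]): draw([a+(b-a)*k for k in np.linspace(0,1,80)],(0,255,0))
for n in("nest","box"):
  for r in arm.silhouettes("wrist",n)[:2]: print(n,r["p"],r["pixel"],r["mask"].sum())
save(im,"pics/w2.png")
E
```

```text
6.45 [0.4868 0.0451 0.4449] [-3.1415  0.0001  0.0213]
[[ 0.0205  0.9647  0.2627  0.5523]
 [-0.9998  0.0201  0.0042  0.0461]
 [-0.0012 -0.2627  0.9649  0.4139]
 [ 0.      0.      0.      1.    ]]
nest 0.91 [81.7, 248.1] 1974
box 0.57 [65.7, 244.8] 21787
```

View pics/w2.png

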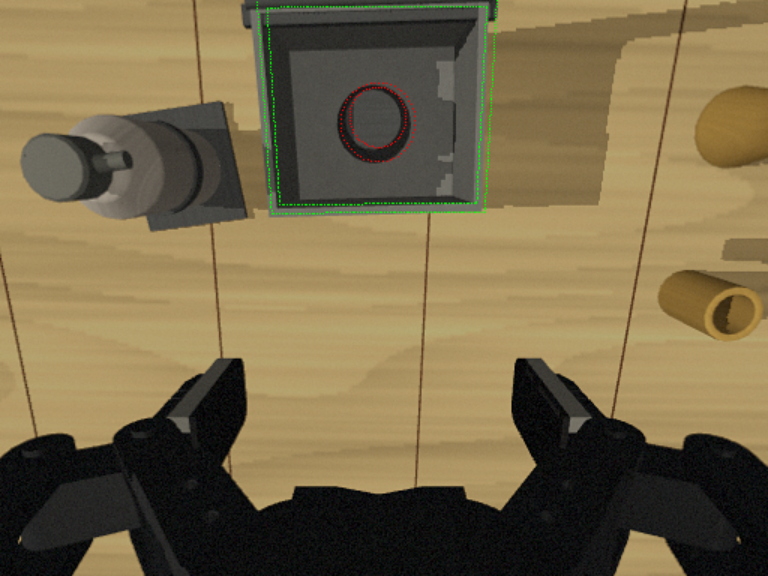

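The flap is clear of the well. The cone's top is at about (375,118) in the view, 1–2 mm left of my prediction. I'll refine it by fitting its mask.

```bash
cat >> h.py <<'E'
from scipy.optimize import minimize
t_=np.linspace(0,2*np.pi,40)
def hullmask(name,P,rings,c):
    pts=np.concatenate([[[P[0]+r*np.cos(a),P[1]+r*np.sin(a),z] for a in t_] for r,z in rings])
    m=np.zeros((384*4,512*4),np.uint8); uv=proj(name,pts,c)[:,::-1]*4+1.5
    cv2.fillConvexPoly(m,cv2.convexHull(uv.astype(np.float32)).astype(np.int32),1)
    return cv2.resize(m.astype(np.float32),(512,384),interpolation=cv2.INTER_AREA)
def fit(name,mask,P0,rings,c):
    f=lambda p:np.abs(hullmask(name,p,rings,c)-mask).sum()/mask.sum()
    r=minimize(f,P0,method="Nelder-Mead",options=dict(initial_simplex=[P0,P0+np.array([.006,0]),P0+np.array([0,.006])],xatol=1e-4))
    return r.x,r.fun
CONE=[(.031,.018),(.021,.058)]
SLV=[(.0335,0),(.0335,.006),(.023,.048),(.023,.068)]
CAP=[(.018,.146),(.018,.170)]
E
python3 - <<'E'
from h import *
np.set_printoptions(precision=4,suppress=True)
c=arm.calibration("wrist");arm.get_image("wrist")
for n,P,R in(("nest",[.589,.048],CONE),("sleeve",[.593,-.262],SLV),("cap_top",[.55,.214],CAP)):
  for r in arm.silhouettes("wrist",n)[:2]:
    print(n,r["p"],r["pixel"],r["mask"].sum(),*fit("wrist",r["mask"],np.array(P),R,c))
arm.get_image("top");c=arm.calibration("top")
for n,P,R in(("nest",[.589,.048],CONE),("sleeve",[.593,-.262],SLV),("cap_top",[.55,.214],CAP)):
  for r in arm.silhouettes("top",n)[:2]:
    print("top",n,r["p"],r["pixel"],r["mask"].sum(),*fit("top",r["mask"],np.array(P),R,c))
E
```

```text
nest 0.65 [81.1, 248.3] 2003 [0.587  0.0517] 0.03594608087868198
sleeve 0.86 [87.7, 488.3] 2305 [ 0.592  -0.2611] 0.025623644251626897
cap_top 0.85 [108.7, 45.3] 2593 [0.5489 0.2167] 0.10988719629772464
top nest 0.54 [208.4, 203.8] 231 [0.5912 0.0533] 2.8308982683982684
top nest 0.38 [162.6, 270.4] 3125 [0.6482 0.0052] 0.86624
top sleeve 0.58 [193.0, 385.5] 401 [ 0.5946 -0.2627] 0.34273690773067333
top cap_top 0.72 [205.3, 206.0] 162 [0.5501 0.2137] 0.38348765432098764
```

Emit:
{"fn": "carry_out", "kwargs": {
  "series": [
    [[10.57, -30.7, -9.5, 0, 0, 0, 8.5], [10.57, -30.7, -9.5, 0, 0, 0, 8.5], [10.57, -30.7, -9.5, 0, 0, 0, 8.5], [10.57, -30.7, -9.5, 0, 0, 0, 8.5], [10.57, -30.7, -9.5, 0, 0, 0, 8.5], [10.57, -30.7, -9.5, 0, 0, 0, 8.5], [10.57, -30.7, -9.5, 0, 0, 0, 8.5], [10.57, -30.7, -9.5, 0, 0, 0, 8.5]]
  ]
}}

```text
t: 7.8
ee_pos: [0.5926, -0.2659, 0.3468]
tcp_rot: [-3.141, 0.003, 0.018]
ft_force: [-0.6, 0.8, -0.3]
gripper_width: 0.0853
gripper_force: 0.0
```

```bash
python3 - <<'E'
from h import *
np.set_printoptions(precision=4,suppress=True)
o=arm.get_obs();print(o["t"],o["ee_pos"],o["tcp_rot"])
c=arm.calibration("wrist");im=arm.get_image("wrist")
for r in arm.silhouettes("wrist","sleeve")[:2]:
    print(r["p"],r["pixel"],r["mask"].sum(),*fit("wrist",r["mask"],np.array([.592,-.262]),SLV,c))
save(im,"pics/w3.png")
E
```

```text
7.8 [ 0.5926 -0.2659  0.3468] [-3.1407  0.003   0.0176]
0.83 [167.3, 245.6] 2496 [ 0.5927 -0.2604] 0.4471905048076923
```

View pics/w3.png

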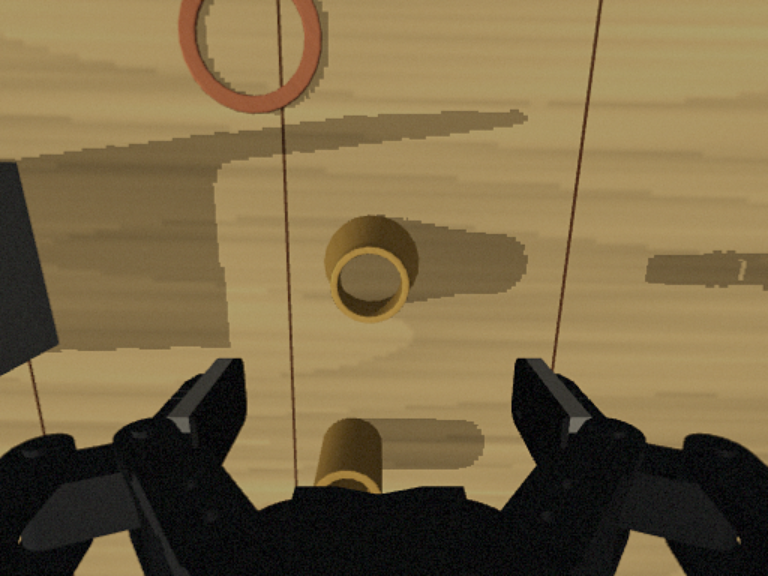

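The sleeve's ring centre is at (370,284), midway between the pads (245 to 512, centre about 378), and the spacer and gasket are clear. Now I'll descend and grip.

Emit:
{"fn": "carry_out", "kwargs": {
  "series": [
    [[0, 0.1, -4.5, 0, 0, 0, 8.5], [0, 0.1, -9, 0, 0, 0, 8.5], [0, 0.1, -13.1, 0, 0, 0, 8.5], [0, 0.1, -13.1, 0, 0, 0, 8.5], [0, 0.1, -13.1, 0, 0, 0, 4.2], [0, 0.1, -13.1, 0, 0, 0, 4.2], [0, 0.1, -13.1, 0, 0, 0, 4.2], [0, 0.1, -13.1, 0, 0, 0, 4.2]]
  ],
  "grip_force": 30
}}

```text
t: 8.7
ee_pos: [0.5942, -0.2615, 0.223]
tcp_rot: [3.138, -0.005, 0.022]
ft_force: [-0.7, 0.9, 7.7]
gripper_width: 0.0456
gripper_force: 29.9
```

Emit:
{"fn": "carry_out", "kwargs": {
  "series": [
    [[0, 0, 1, 0, 0, 0, 4.2], [0, 0, 5, 0, 0, 0, 4.2], [0, 0, 10, 0, 0, 0, 4.2], [0, 0, 16, 0, 0, 0, 4.2], [0, 0, 16, 0, 0, 0, 4.2], [0, 0, 16, 0, 0, 0, 4.2]]
  ]
}}

```text
t: 9.3
ee_pos: [0.5933, -0.2611, 0.3832]
tcp_rot: [3.137, -0.006, 0.022]
ft_force: [-0.5, -0.4, -3.0]
gripper_width: 0.0454
gripper_force: 31.7
```

```bash
python3 - <<'E'
from h import *
np.set_printoptions(precision=4,suppress=True)
o=arm.get_obs();print(o["t"],o["ee_pos"],o["tcp_rot"],o["ft_force"],o["wrist_torque"],o["gripper_width"])
im=arm.get_image("wrist"); save(im,"pics/w4.png",1.2)
E
```

```text
9.3 [ 0.5933 -0.2611  0.3832] [ 3.1373 -0.0058  0.0218] [-0.4955 -0.3522 -3.035 ] [-0.0476 -0.0394  0.034 ] 0.045361385470441405
```

View pics/w4.png

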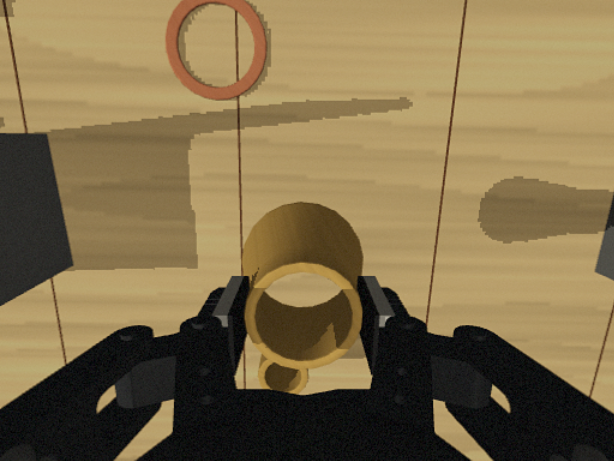

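The sleeve hangs upright between the pads, with its ring centre near (303,312). I'll use it, held centred, to check the wrist camera's bias.

```bash
python3 - <<'E'
from h import *
np.set_printoptions(precision=4,suppress=True)
o=arm.get_obs();c=arm.calibration("wrist");im=arm.get_image("wrist")
s=arm.silhouettes("wrist","sleeve")
t=o["ee_pos"]
for r in s[:2]:
    m=r["mask"]; m=m.copy(); m[225:]=0  # visible upper edge only
    cols=[ (np.nonzero(m[k])[0].min()+np.nonzero(m[k])[0].max())/2 for k in range(180,222,6) if m[k].any()]
    print(r["p"],r["pixel"],r["mask"].sum(),np.nonzero(m)[0].min(),cols)
for dx in(-.0015,0):
    z=t[2]-.223
    h=hullmask("wrist",[t[0]+dx,t[1]],[(a,b+z) for a,b in SLV],c)>.5
    print(dx,np.nonzero(h)[0].min(),[(np.nonzero(h[k])[0].min()+np.nonzero(h[k])[0].max())/2 for k in range(180,222,6)])
    print("neck ring",proj("wrist",[[t[0]+dx,t[1],z+.068]],c))
print(proj("wrist",[[t[0],t[1]+.001,z+.068],[t[0],t[1]+.001,z]],c))
E
```

```text
0.83 [225.8, 253.7] 10316 168 [np.float64(252.0), np.float64(252.0), np.float64(251.5), np.float64(252.0), np.float64(252.0), np.float64(252.0), np.float64(252.0)]
-0.0015 166 [np.float64(251.5), np.float64(252.0), np.float64(251.5), np.float64(252.0), np.float64(252.0), np.float64(252.0), np.float64(252.0)]
neck ring [[263.5573 251.5447]]
0 164 [np.float64(252.0), np.float64(251.5), np.float64(252.0), np.float64(251.5), np.float64(251.5), np.float64(252.0), np.float64(252.0)]
neck ring [[260.6028 251.6111]]
[[260.5609 249.4321]
 [212.5907 250.4261]]
```

Emit:
{"fn": "carry_out", "kwargs": {
  "series": [
    [[-0.2, 4, 0, 0, 0, 0, 4.2], [-0.4, 8.5, 0, 0, 0, 0, 4.2], [-0.4, 13, 0, 0, 0, 0, 4.2], [-0.4, 17.5, 0, 0, 0, 0, 4.2], [-0.4, 22, 0, 0, 0, 0, 4.2], [-0.4, 26.5, 0, 0, 0, 0, 4.2], [-0.4, 30, 0, 0, 0, 0, 4.2], [-0.4, 31.2, 0, 0, 0, 0, 4.2]]
  ]
}}

```text
t: 10.25
ee_pos: [0.5877, 0.0546, 0.376]
tcp_rot: [-3.14, 0.005, 0.025]
ft_force: [0.4, -0.1, -2.4]
gripper_width: 0.0449
gripper_force: 31.9
```

Emit:
{"fn": "carry_out", "kwargs": {
  "series": [
    [[0, 0, -4, 0, 0, 0, 4.2], [0, 0, -8, 0, 0, 0, 4.2], [0, 0, -8, 0, 0, 0, 4.2], [0, 0, -8, 0, 0, 0, 4.2]]
  ]
}}

```text
t: 10.65
ee_pos: [0.5883, 0.0508, 0.2976]
tcp_rot: [-3.141, 0.004, 0.021]
ft_force: [1.6, 0.1, -1.3]
gripper_width: 0.0452
gripper_force: 32.0
```

```bash
python3 - <<'E'
from h import *
np.set_printoptions(precision=4,suppress=True)
o=arm.get_obs();print(o["t"],o["ee_pos"],o["tcp_rot"],o["ft_force"],o["wrist_torque"],o["gripper_width"])
im=arm.get_image("wrist"); c=arm.get_image("side"); p=arm.get_image("top")
out=np.hstack([cv2.resize(c[150:270,180:340],None,fx=2.5,fy=2.5,interpolation=3),cv2.resize(p[140:260,190:350],None,fx=2.5,fy=2.5,interpolation=3)])
out=np.vstack([out,np.pad(cv2.resize(im,(400,300)),((0,0),(200,200),(0,0)))])
cv2.imwrite("pics/w5.png",out[:,:,::-1])
E
```

```text
10.65 [0.5883 0.0508 0.2976] [-3.1412  0.0039  0.0213] [ 1.6007  0.0648 -1.3213] [ 0.0072 -0.0635 -0.0359] 0.045201672740218996
```

View pics/w5.png

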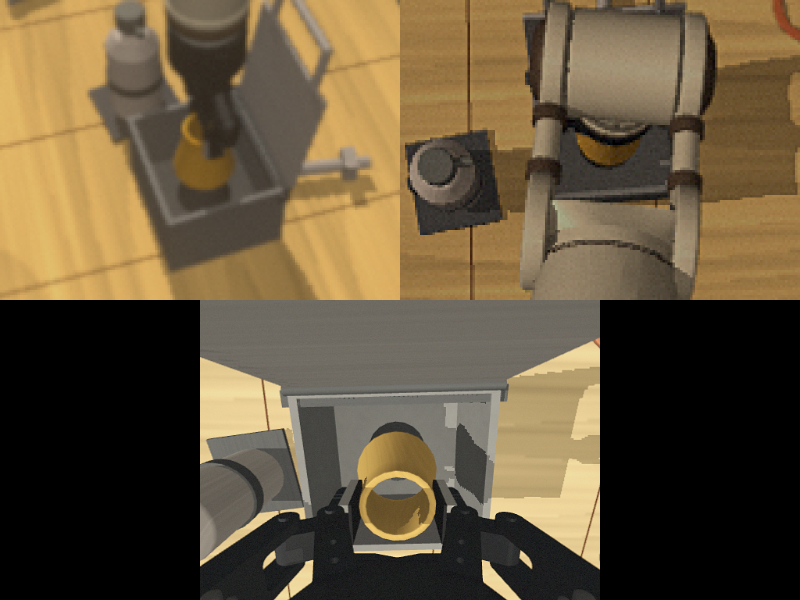

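The flap is open, the sleeve is centred over the cone in y (both near column 396), and there's no contact yet. I'll lower it gently.

Emit:
{"fn": "carry_out", "kwargs": {
  "series": [
    [[0, 0, -1, 0, 0, 0, 4.2], [0, 0, -2, 0, 0, 0, 4.2], [0, 0, -2.8, 0, 0, 0, 4.2], [0, 0, -3.3, 0, 0, 0, 4.2], [0, 0, -3.5, 0, 0, 0, 4.2], [0, 0, -3.5, 0, 0, 0, 4.2]]
  ]
}}

```text
t: 11.4
ee_pos: [0.5887, 0.0513, 0.2634]
tcp_rot: [-3.141, 0.001, 0.022]
ft_force: [-0.3, 0.0, -1.9]
gripper_width: 0.045
gripper_force: 32.0
```

Emit:
{"fn": "carry_out", "kwargs": {
  "series": [
    [[0, 0, -0.3, 0, 0, 0, 4.2], [0, 0, -0.6, 0, 0, 0, 4.2], [0, 0, -0.8, 0, 0, 0, 4.2], [0, 0, -0.8, 0, 0, 0, 4.2], [0, 0, -0.8, 0, 0, 0, 4.2]]
  ]
}}

```text
t: 11.9
ee_pos: [0.5888, 0.0512, 0.2559]
tcp_rot: [3.142, -0.0, 0.022]
ft_force: [0.5, 0.3, -2.2]
gripper_width: 0.0449
gripper_force: 32.0
```

Emit:
{"fn": "carry_out", "kwargs": {
  "series": [
    [[0, 0, -0.15, 0, 0, 0, 4.2], [0, 0, -0.3, 0, 0, 0, 4.2], [0, 0, -0.35, 0, 0, 0, 4.2], [0, 0, -0.35, 0, 0, 0, 4.2], [0, 0, -0.35, 0, 0, 0, 4.2]]
  ]
}}

```text
t: 12.4
ee_pos: [0.5889, 0.0512, 0.2525]
tcp_rot: [-3.142, -0.0, 0.022]
ft_force: [0.2, 0.5, -1.4]
gripper_width: 0.0456
gripper_force: 32.0
```

Emit:
{"fn": "carry_out", "kwargs": {
  "series": [
    [[0, 0, -0.1, 0, 0, 0, 4.2], [0, 0, -0.2, 0, 0, 0, 4.2], [0, 0, -0.2, 0, 0, 0, 4.2], [0, 0, -0.2, 0, 0, 0, 4.2]]
  ]
}}

```text
t: 12.8
ee_pos: [0.5889, 0.0512, 0.2505]
tcp_rot: [3.142, -0.0, 0.022]
ft_force: [0.2, -0.3, -1.8]
gripper_width: 0.0452
gripper_force: 32.1
```

Emit:
{"fn": "carry_out", "kwargs": {
  "series": [
    [[0, 0, -0.1, 0, 0, 0, 4.2], [0, 0, -0.15, 0, 0, 0, 4.2], [0, 0, -0.15, 0, 0, 0, 4.2], [0, 0, -0.15, 0, 0, 0, 4.2]]
  ]
}}

```text
t: 13.2
ee_pos: [0.5889, 0.0512, 0.249]
tcp_rot: [-3.142, -0.0, 0.022]
ft_force: [1.9, -0.6, -1.0]
gripper_width: 0.045
gripper_force: 32.1
```

Emit:
{"fn": "carry_out", "kwargs": {
  "series": [
    [[0, 0, -0.1, 0, 0, 0, 4.2], [0, 0, -0.1, 0, 0, 0, 4.2], [0, 0, -0.1, 0, 0, 0, 4.2]]
  ]
}}

```text
t: 13.5
ee_pos: [0.5889, 0.0513, 0.248]
tcp_rot: [-3.142, -0.0, 0.022]
ft_force: [1.0, -0.3, -0.6]
gripper_width: 0.0449
gripper_force: 32.1
```

```bash
python3 - <<'E'
from h import *
for k in range(5):
    arm.get_image("side"); o=arm.get_obs(); print(np.round(o["ft_force"],2),np.round(o["wrist_torque"],3),o["ee_pos"][2])
E
```

```text
[ 0.63  0.22 -0.64] [ 0.127 -0.171  0.057] 0.2480218931173508
[ 1.4   1.21 -1.22] [ 0.112 -0.225 -0.034] 0.24802446935996136
[ 0.3   0.69 -0.1 ] [ 0.181 -0.247  0.007] 0.24800417027570293
[ 0.84  1.1  -0.59] [ 0.135 -0.201 -0.002] 0.24800060333556592
[ 0.55  1.34 -0.52] [ 0.184 -0.259  0.064] 0.24798931860372558
```

Emit:
{"fn": "carry_out", "kwargs": {
  "series": [
    [[0.05, 0.05, -0.05, 0, 0, 0, 4.2], [0.05, 0.05, -0.05, 0, 0, 0, 4.2], [0.05, 0.05, -0.05, 0, 0, 0, 6.2], [0.05, 0.05, -0.05, 0, 0, 0, 6.2], [0.05, 0.05, -0.05, 0, 0, 0, 6.2], [0.05, 0.05, -0.05, 0, 0, 0, 6.2]]
  ]
}}

```text
t: 14.35
ee_pos: [0.5892, 0.0518, 0.2474]
tcp_rot: [-3.142, 0.0, 0.022]
ft_force: [0.2, -1.1, -0.1]
gripper_width: 0.0618
gripper_force: 0.0
```

Emit:
{"fn": "carry_out", "kwargs": {
  "series": [
    [[0, 0, 2, 0, 0, 0, 6.2], [0, 0, 5, 0, 0, 0, 6.2], [0, 0, 10, 0, 0, 0, 6.2], [0, 0, 15, 0, 0, 0, 6.2], [0, 0, 15, 0, 0, 0, 6.2]]
  ]
}}

```text
t: 14.85
ee_pos: [0.5912, 0.0516, 0.4067]
tcp_rot: [3.139, -0.016, 0.022]
ft_force: [0.9, 0.1, 1.1]
gripper_width: 0.0618
gripper_force: 0.0
```

Emit:
{"fn": "carry_out", "kwargs": {
  "series": [
    [[-10, 0, 3, 0, 0, 0, 0], [-10, 0, 3, 0, 0, 0, 0], [-10, 0, 3, 0, 0, 0, 0], [-10, 0, 3, 0, 0, 0, 0]]
  ]
}}

```text
t: 15.25
ee_pos: [0.4886, 0.0519, 0.4281]
tcp_rot: [3.141, -0.002, 0.022]
ft_force: [0.1, 0.3, 0.7]
gripper_width: 0.0038
gripper_force: 0.0
```

```bash
python3 - <<'E'
from h import *
np.set_printoptions(precision=4,suppress=True)
o=arm.get_obs();print(o["t"],o["ee_pos"],o["tcp_rot"],o["ft_force"])
c=arm.calibration("wrist");im=arm.get_image("wrist").copy()
for r in arm.silhouettes("wrist","sleeve")[:1]:
    for z in(.024,.026,.030): print(r["p"],r["pixel"],r["mask"].sum(),z,*fit("wrist",r["mask"],np.array([.588,.051]),[(a,b+z) for a,b in SLV],c))
def draw(P,col):
    for r,cc in proj("wrist",P,c):
        if 0<=r<384 and 0<=cc<512: im[int(round(r)),int(round(cc))]=col
t=np.linspace(0,6.28,90)
draw([[.587+.023*np.cos(a),.0515+.023*np.sin(a),.0927] for a in t],(255,0,0))
draw([[.587+.0335*np.cos(a),.0515+.0335*np.sin(a),.0247] for a in t],(255,0,0))
save(im,"pics/w6.png")
E
```

```text
15.25 [0.4886 0.0519 0.4281] [ 3.1413 -0.0021  0.0218] [0.134  0.3144 0.697 ]
0.64 [96.9, 250.4] 1677 0.024 [0.587  0.0515] 0.685711091234347
0.64 [96.9, 250.4] 1677 0.026 [0.5867 0.0516] 0.6979353011329755
0.64 [96.9, 250.4] 1677 0.03 [0.5861 0.0515] 0.7331171735241503
```

View pics/w6.png

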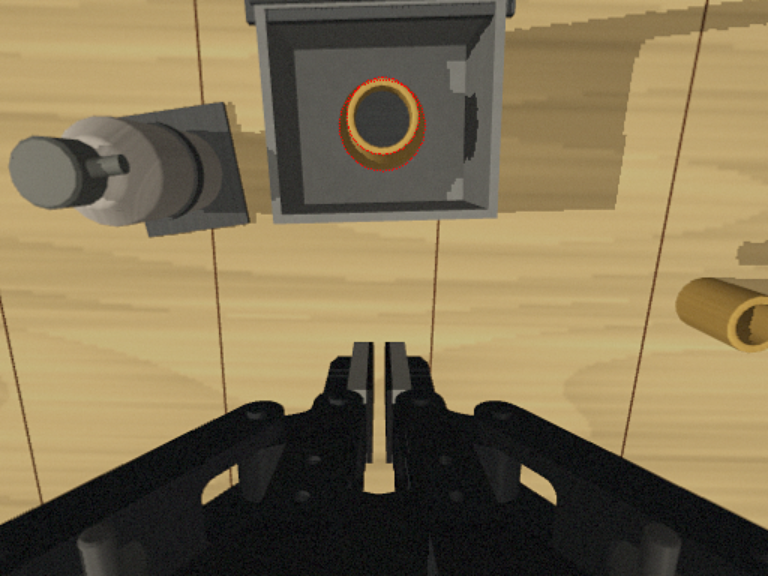

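The sleeve sits on the cone: the predicted outlines (red) line up with its rims around (383,118). Next is the cap.

Emit:
{"fn": "carry_out", "kwargs": {
  "series": [
    [[6.1, 16.4, 0, 0, 0, 0, 0], [6.1, 16.4, 0, 0, 0, 0, 0], [6.1, 16.4, 0, 0, 0, 0, 0], [6.1, 16.4, -3, 0, 0, 0, 0], [6.1, 16.4, -6, 0, 0, 0, 0], [6.1, 16.4, -7, 0, 0, 0, 0], [6.1, 16.4, -7, 0, 0, 0, 0], [6.1, 16.4, -7, 0, 0, 0, 0]]
  ]
}}

```text
t: 16.15
ee_pos: [0.5511, 0.2153, 0.3584]
tcp_rot: [-3.141, -0.001, 0.021]
ft_force: [-0.1, -0.7, 0.7]
gripper_width: 0.0
gripper_force: 0.0
```

```bash
python3 - <<'E'
from h import *
o=arm.get_obs();print(o["t"],np.round(o["ee_pos"],4),np.round(o["tcp_rot"],3),o["ft_force"],o["gripper_width"])
arm.get_image("wrist");c=arm.calibration("wrist")
for n in("cap_top",):
  for r in arm.silhouettes("wrist",n)[:2]:print(r["p"],r["pixel"],r["mask"].sum(),*fit("wrist",r["mask"],np.array([.55,.215]),CAP,c))
E
```

```text
16.15 [0.5511 0.2153 0.3584] [-3.141e+00 -1.000e-03  2.100e-02] [-0.07262465 -0.6762742   0.66453929] 1.146152708453173e-05
0.87 [218.3, 254.5] 2342 [0.55066323 0.21707181] 0.8446573441502989
```

Centred within about 2 mm. Pressing: touch is expected at TCP z of about 0.343, the stop at about 0.335.

Emit:
{"fn": "carry_out", "kwargs": {
  "series": [
    [[0, 0, -0.8, 0, 0, 0, 0], [0, 0, -1.4, 0, 0, 0, 0], [0, 0, -1.8, 0, 0, 0, 0], [0, 0, -2.1, 0, 0, 0, 0], [0, 0, -2.1, 0, 0, 0, 0]]
  ]
}}

```text
t: 16.75
ee_pos: [0.5504, 0.2156, 0.3366]
tcp_rot: [3.141, -0.0, 0.022]
ft_force: [-0.4, -1.3, 4.1]
gripper_width: 0.0001
gripper_force: 2.3
```

Emit:
{"fn": "carry_out", "kwargs": {
  "series": [
    [[0, 0, -0.1, 0, 0, 0, 0], [0, 0, -0.2, 0, 0, 0, 0], [0, 0, -0.3, 0, 0, 0, 0], [0, 0, -0.3, 0, 0, 0, 0]]
  ]
}}

```text
t: 17.15
ee_pos: [0.5504, 0.2157, 0.3354]
tcp_rot: [3.141, -0.001, 0.022]
ft_force: [-4.4, -1.8, 12.2]
gripper_width: 0.0002
gripper_force: 5.9
```

The stop was reached at 12 N. I'll release and go back above the bar.

Emit:
{"fn": "carry_out", "kwargs": {
  "series": [
    [[0, 0, 3, 0, 0, 0, 0], [0, 0, 8, 0, 0, 0, 0], [0, 0, 12, 0, 0, 0.15, 0], [0, 0, 16, 0, 0, 0.3, 0], [6, -7, 16.5, 0, 0, 1.571, 3.5], [13.65, -16.7, 16.5, 0, 0, 1.571, 3.5], [13.65, -16.7, 16.5, 0, 0, 1.571, 3.5], [13.65, -16.7, 16.5, 0, 0, 1.571, 3.5]]
  ]
}}

```text
t: 17.95
ee_pos: [0.6776, 0.0599, 0.4976]
tcp_rot: [-3.141, -0.0, 0.928]
ft_force: [1.4, 0.7, 0.4]
gripper_width: 0.0351
gripper_force: 0.0
```

Emit:
{"fn": "carry_out", "kwargs": {
  "series": [
    [[0.4, -0.5, 0, 0, 0, 0.663, 3.5], [0.4, -0.5, 0, 0, 0, 0.663, 3.5], [0.4, -0.5, 0, 0, 0, 0.663, 3.5], [0.4, -0.5, 0, 0, 0, 0.663, 3.5], [0.4, -0.5, 0, 0, 0, 0.663, 3.5], [0.4, -0.5, 0, 0, 0, 0.663, 3.5], [0.4, -0.5, 0, 0, 0, 0.663, 3.5]]
  ]
}}

```text
t: 18.65
ee_pos: [0.6807, 0.0564, 0.4976]
tcp_rot: [-3.141, -0.0, 1.582]
ft_force: [0.2, 0.6, 0.4]
gripper_width: 0.0351
gripper_force: 0.0
```

```bash
python3 - <<'E'
from h import *
o=arm.get_obs();print(o["t"],np.round(o["ee_pos"],4),np.round(o["tcp_rot"],3),o["ft_force"])
im=arm.get_image("wrist");save(im,"pics/w7.png",1.2)
E
```

```text
18.65 [0.6807 0.0564 0.4976] [-3.141 -0.     1.582] [0.17444069 0.61724785 0.4036833 ]
```

View pics/w7.png

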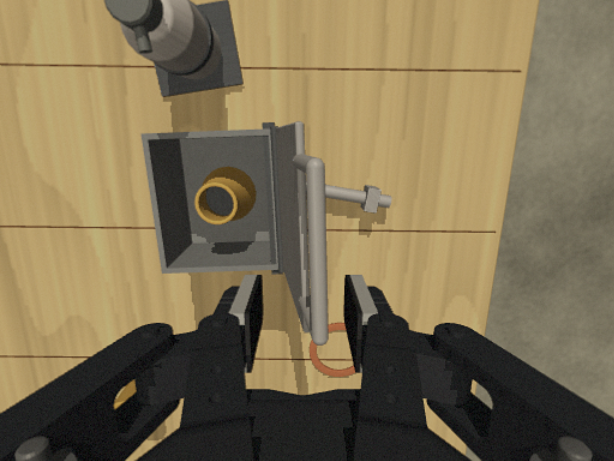

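The cap is up, the sleeve is in place, and the bar (column ≈318) lies a little right of the pads' centre (≈303). That fits the planned +6.5 mm. Descend and pinch.

Emit:
{"fn": "carry_out", "kwargs": {
  "series": [
    [[0.65, -0.7, 0, 0, 0, 0.01, 3.5], [0.65, -0.7, -3, 0, 0, 0.01, 3.5], [0.65, -0.7, -6.3, 0, 0, 0.01, 3.5], [0.65, -0.7, -6.3, 0, 0, 0.01, 3.5], [0.65, -0.7, -6.3, 0, 0, 0.01, 0.5], [0.65, -0.7, -6.3, 0, 0, 0.01, 0.5], [0.65, -0.7, -6.3, 0, 0, 0.01, 0.5], [0.65, -0.7, -6.3, 0, 0, 0.01, 0.5]]
  ],
  "grip_force": 30
}}

```text
t: 19.5
ee_pos: [0.6876, 0.0491, 0.4375]
tcp_rot: [3.138, 0.001, 1.594]
ft_force: [1.9, -2.0, 3.3]
gripper_width: 0.0088
gripper_force: 29.7
```

Emit:
{"fn": "carry_out", "kwargs": {
  "series": [
    [[-2.38, -0.06, 0.28, 0, 0, 0, 0.5], [-4.71, -0.12, 0.24, 0, 0, 0, 0.5], [-7.03, -0.18, -0.1, 0, 0, 0, 0.5], [-9.28, -0.24, -0.74, 0, 0, 0, 0.5], [-11.43, -0.3, -1.66, 0, 0, 0, 0.5], [-13.44, -0.35, -2.85, 0, 0, 0, 0.5], [-15.28, -0.4, -4.3, 0, 0, 0, 0.5], [-16.91, -0.44, -5.97, 0, 0, 0, 0.5]]
  ]
}}

```text
t: 20.3
ee_pos: [0.5181, 0.0433, 0.3778]
tcp_rot: [3.137, 0.006, 1.594]
ft_force: [1.3, -8.5, 2.0]
gripper_width: 0.0085
gripper_force: 31.0
```

Emit:
{"fn": "carry_out", "kwargs": {
  "series": [
    [[-1.41, 0, -1.87, 0, 0, 0, 0.5], [-2.56, 0, -3.9, 0, 0, 0, 0.5], [-3.43, 0, -6.07, 0, 0, 0, 0.5], [-4.02, 0, -8.33, 0, 0, 0, 0.5], [-4.26, 0, -9.94, 0, 0, 0, 0.5], [-4.33, 0, -11.01, 0, 0, 0, 0.5], [-4.35, 0, -11.73, 0, 0, 0, 0.5], [-4.35, 0, -11.73, 0, 0, 0, 0.5]]
  ]
}}

```text
t: 21.1
ee_pos: [0.4751, 0.0435, 0.2609]
tcp_rot: [-3.14, 0.005, 1.595]
ft_force: [-10.8, -9.2, 16.1]
gripper_width: 0.0087
gripper_force: 34.3
```

Emit:
{"fn": "carry_out", "kwargs": {
  "series": [
    [[0.1, 0.1, -0.15, 0, 0, 0, 0.5], [0.1, 0.1, -0.15, 0, 0, 0, 0.5], [0.1, 0.1, 0, 0, 0, 0, 3.5], [0.1, 0.1, 0, 0, 0, 0, 3.5], [0.1, 0.1, 0, 0, 0, 0, 3.5], [0.1, 0.1, 4, 0, 0, 0, 3.5], [0.1, 0.1, 8, 0, 0, 0, 3.5], [-5, 0.1, 12, 0, 0, 0, 3.5]]
  ]
}}

```text
t: 21.9
ee_pos: [0.4383, 0.0455, 0.3717]
tcp_rot: [3.138, 0.0, 1.594]
ft_force: [0.3, -1.2, 1.4]
gripper_width: 0.0353
gripper_force: 0.0
```

Emit:
{"fn": "carry_out", "kwargs": {
  "series": [
    [[-10, -10, 5, 0, 0, 0, 3.5], [-10, -20, 5, 0, 0, 0, 3.5], [-10, -30, 5, 0, 0, 0, 3.5], [-10, -30, 5, 0, 0, 0, 3.5], [-10, -30, 5, 0, 0, 0, 3.5], [-10, -30, 5, 0, 0, 0, 3.5], [-10, -30, 5, 0, 0, 0, 3.5]]
  ]
}}

```text
t: 22.6
ee_pos: [0.3352, -0.257, 0.4196]
tcp_rot: [3.141, 0.001, 1.591]
ft_force: [0.3, 0.8, 0.1]
gripper_width: 0.0349
gripper_force: 0.0
```

```bash
python3 - <<'E'
from h import *
np.set_printoptions(precision=4,suppress=True)
o=arm.get_obs();print(o["t"],o["ee_pos"],o["ft_force"])
p=arm.get_image("top")[140:260,190:350];s=arm.get_image("side")[150:270,180:340].copy()
# closed-bar prediction in both
out=[]
for n,im,r0,c0 in(("top",p.copy(),140,190),("side",s,150,180)):
    im=cv2.resize(im,None,fx=2.5,fy=2.5,interpolation=3)
    for P in([.4738,.0967,.104],[.4764,-.0033,.104]):
        r,c=proj(n,[P])[0]; cv2.circle(im,(int((c-c0+.5)*2.5),int((r-r0+.5)*2.5)),3,(255,0,0),1)
    out.append(im)
cv2.imwrite("pics/end.png",cv2.resize(np.hstack(out)[:,:,::-1],None,fx=1,fy=1))
E
```

```text
22.6 [ 0.3352 -0.257   0.4196] [0.2967 0.7653 0.1417]
```

View pics/end.png

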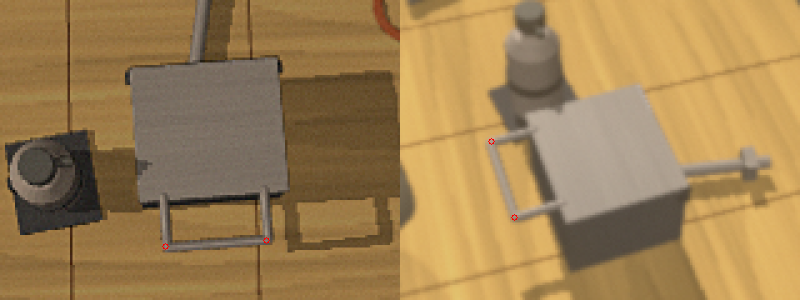

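The flap is closed: both bar ends lie on the predicted closed positions in both views (top 165,246 / 266,240). The arm is clear, so I'm handing in.

```bash
python3 -c "
from bench import arm
print(arm.sign_off())"
```

```text
the job is handed in; nothing more can be done
None
```

The job is handed in at about 23 s, with no verdict returned: the sleeve was seated loosely on the cone, the cap was pressed to its stop and sprang back, the flap was closed over the sleeve, and the arm touched none of the other things.

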